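# Turn up the studio light disc

### The arm

A 6-joint arm with a two-finger parallel gripper is mounted at the origin on the work surface. World frame = base frame: x ahead of the robot, y to its left, z up, the work surface at z = 0. Lengths are in m, angles in rad, forces in N, time in s.
With the tool pointing down it reaches from about 0.35 to 0.975 m from the base axis. Payload 17.4 kg.
Tool frame: the origin (TCP) lies on the mounting face of the last link; the fingertips stand 173 mm ahead of it and the grasp point (between the pads) lies 155 mm ahead of it; z points along the fingers, y is the line along which they close (so a half turn about z gives the same grasp; the last joint's range is limited). The gripper opens to 85 mm and grips with 20 to 120 N. Pads are 22 mm wide; open, the fingers measure 114 mm over their backs; the gripper's body (76 mm by 85 mm) begins 54 mm behind the grasp point. The pads swing forward as they close: fully open they stand 13 mm farther back than shut.
Start: joints at [-1.175, 0.116, 1.442, -0, 1.584, -0.038], TCP at [0.284, -0.612, 0.405] pointing down, gripper open.
Joint ranges: [-2.83, 2.83], [-0.83, 2.19], [0.07, 2.5], [-1.14, 4.28], [0.01, 3], [-2.97, 2.97]. Speed limits (rad/s): [1.89, 1.89, 2.22, 3.14, 3.14, 3.14].

### API

Orientations are given as a 3x3 rotation matrix whose columns are the frame's x, y, z axes.
In Python, from plant import env gives the robot as it stands.
- The arm moves only by the tool carry_out, never from a script. Its argument "deltas" is a list of rows, each a list of 3 entries, a list of its own where there are three numbers: the closure, from -1 (fully open) to 1 (shut), then the shift along the tool's x, y, z as a fraction of full scale, then the turn about the tool's z as a fraction of full scale. A call has 1 to 5 rows; each row shifts and turns the commanded pose from where the row before left it, along the tool's axes as they then stand; what a row does not reach is not made up. Full scale, the value 1, is 4 cm for a shift and 8 degrees for a turn. A row lasts 1/10 s, in which the tool goes at most 50 mm and 8.59 degrees, less where a joint would pass 70% of its speed; a pose out of reach is approached as far as the arm can. A call with a number of a shift or a turn outside -1 to 1 is refused whole. A call with a gripper value outside its range is refused whole. The fingers move at their own pace and stop on an object; "force" is the grip in N (left out, the last holds). Time passes only in rows, so rows that do not move let the fingers close. It gives the time, the measured TCP pose, the force, the opening and the grip force at its end, in the units of the state.
- env.observe(): the state, without advancing time (a new reading comes with each control period).
- env.grab_frame(name): name is "scene" or "top" or "wrist"; returns (picture, depth): 420x560x3 uint8, blue, green, red; 420x560 float32, m along the optical axis (not along the pixel's ray), 0 where there is no reading.
- env.camera_params(name): a dict with "fovy" (degrees; the focal length in pixels is half the picture's height over the tangent of half this angle, whatever the lens; pixels are square), "cx", "cy" (the principal point, pixels), "k1" (the pictures are not rectified: a ray, as slopes to the right and down, at radius r is drawn at 1 + k1 r^2 times it, then the intrinsics apply), "xyz" and "attitude" of the camera in the world. Camera axes: x right, y down, z forward; pixel columns grow to the right and rows downward; lengths in m; the calibration is good to about 2 mm. A picture is of the moment at which its call begins: read the wrist's pose just before it. camera_params takes no time and is no camera call; for the wrist camera it gives the pose at the moment of the call.
- env.job_done(): hands the job in; it is judged then, once.
The state is a dict: "time": time; "joint_pos": joint angles; "dq": joint speeds; "joint_torque": joint torques, N m; "ee_pos": TCP position; "eef_rot": TCP orientation; "contact_force": force on the tool from outside, world axes, zero at the start; "moment": the same for the moment, N m; "width": finger opening in m; "grip_force": force on a finger pad.
Only numpy, scipy, OpenCV 4.12 (cv2) and the standard library are available. Lean on these libraries where they do the work, as an engineer would, in place of code of your own. Each camera call takes 0.05 s, during which the arm holds its last target. There are 200 camera calls.

### The job

Turn up the artist's light disc: set the fingertips lightly on the curved black touch track at its dim end (where the dots are smallest and darkest) and slide them along the curve in one unbroken stroke, keeping the track lightly pressed, until they are level with the orange pointer on the rim. Stop there and finish with the fingertips still resting on the track. Leave the pointer, paperweight, bottle, jar and brush where they are.

Things in the scene. Friction and masses are not known exactly. Their poses are not given: they have to be found in the camera images.
- light_disc: round grey light disc, 400 mm across, 22 mm high, fixed to the table; white opal plate in its middle. Origin: centre of its underside; z up; -x points to the middle of the black touch track: an arc about the centre, radius 150 mm to mid-track, 26 mm wide, top 32 mm above the table, 68 degrees to either side. Dots inside it grow from small, dark (dim end, +y side) to big, yellow (bright end, -y side)
- track (a joint): how far the track is pressed down, m: 0 untouched, 0.006 fully down. It sinks level as one piece on springs, wherever pressed: gives at about 1 N, then 0.9 N per mm, and springs back. Half-way (2 to 4 mm) is a good light touch; above 0.4 mm is pressed, under 0.2 mm released. The touch is taken midway between the two fingers (keep them together), and counts at a mark when within 18 mm of it
- dim_end (a point): start of the stroke: point on the track's centre line at the height of its untouched top, 60 degrees to the disc's +y side of its -x; the track goes on 8 degrees (21 mm) beyond it
- mark1 (a point): point on the track's centre line at the height of its untouched top, 20 degrees of arc from dim_end (52 mm of arc from mark to mark)
- mark2 (a point): point on the track's centre line at the height of its untouched top, 40 degrees of arc from dim_end (52 mm of arc from mark to mark)
- mark3 (a point): point on the track's centre line at the height of its untouched top, 60 degrees of arc from dim_end (52 mm of arc from mark to mark); the middle of the track
- mark4 (a point): point on the track's centre line at the height of its untouched top, 80 degrees of arc from dim_end (52 mm of arc from mark to mark)
- mark5 (a point): point on the track's centre line at the height of its untouched top, 100 degrees of arc from dim_end (52 mm of arc from mark to mark)
- bright_end (a point): point on the track's centre line at the height of its untouched top, 120 degrees of arc from dim_end
- aim (a point): where the stroke ends: point on the track's centre line, at the height of its untouched top, level with (radially inward of) the orange pointer: a plastic slider on the rim, 16 mm wide, 167 to 209 mm from the disc's centre, 27 mm above the table, held by friction, 70 to 115 degrees of arc from dim_end, in the bright half
- weight: loose dark steel paperweight with a knob, 48 mm across, 30 mm high, standing on the opal plate; origin: centre of its underside. To be left alone
- medium: loose green plastic bottle, 44 mm across, 90 mm high, standing on the table to the disc's left; origin: centre of its underside. To be left alone
- pot: loose green glass jar, 56 mm across, 60 mm high, standing on the table to the disc's right; origin: centre of its underside. To be left alone
- brush: loose paint brush, 140 mm long, lying across the far part of the opal plate; origin: under its middle. To be left alone

How it is judged:
By the outcome, as a careful person would: the job done as asked, in the order asked, and still so for the second after the job is handed in, while the arm keeps its last pose, push and grip.
It also fails if it takes over 48 s, if anything falls off the work surface, if the arm or the gripper's body presses on something with over 40 N, if the wrist force passes 120 N, or if a joint passes its speed limit or range.

## Working session

There is one attempt and no reset: what is moved stays moved. The work goes in short steps, Python scripts to look and compute and a tool call to move; the robot and the scene stay as the last step left them, time stands still between calls to the robot, and variables do not carry over. Pictures are saved under pics/ and viewed, at most 10 in all, crops included, and the job is handed in when it is done.

Besides the shell and the picture viewer there is one more tool, called after "Request:" as name([rows], argument=value, ...), one row to a line, values as JSON. carry_out: Moves the arm, as the interface text tells. Shift numbers are shares of 4 cm and turn numbers shares of 8 degrees, none past 1 either way. Its arguments: {"type":"object","properties":{"deltas":{"type":"array","items":{"type":"array"}},"force":{"type":"number"}},"required":["deltas"]}

```bash
mkdir -p pics; ls; cat > h.py <<'E'
import numpy as np,cv2
from plant import env
def K(n):
    p=env.camera_params(n); f=210/np.tan(np.radians(p["fovy"])/2)
    return p,f
def ray(p,f,u,v):
    d=np.array([(u-p["cx"])/f,(v-p["cy"])/f]); s=d.copy()
    for _ in range(20): s=d/(1+p["k1"]*(s@s))
    return np.array(p["attitude"]).reshape(3,3)@np.array([s[0],s[1],1])
def atz(p,f,u,v,z):
    r=ray(p,f,u,v); o=np.array(p["xyz"]); return o+r*(z-o[2])/r[2]
E
python3 - <<'E'
from h import *
for n in("top","scene"):
    im,d=env.grab_frame(n); cv2.imwrite(f"pics/{n}1.png",im); np.save(f"pics/{n}1.npy",d); print(n,env.camera_params(n))
o=env.observe(); print(o)
E
```

```text
pics
top {'fovy': 48.67428185857216, 'cx': 285.6224606916144, 'cy': 212.3443828101962, 'k1': -0.13698468851222967, 'xyz': array([0.45029456, 0.05660462, 1.14021127]), 'attitude': array([[ 0.01172835, -0.99379606,  0.11059762],
       [-0.99947928, -0.01497617, -0.02858122],
       [ 0.03006024, -0.11020482, -0.99345422]])}
scene {'fovy': 55.52917102329387, 'cx': 286.18471536453046, 'cy': 201.08266642343017, 'k1': -0.0415114383756489, 'xyz': array([ 0.9193101 , -0.13795366,  0.64925924]), 'attitude': array([[ 0.46034108,  0.75792744, -0.4622035 ],
       [ 0.88774099, -0.39386076,  0.23830578],
       [-0.00142533, -0.52001894, -0.85415354]])}
{'time': 0.1, 'joint_pos': array([-1.17478346e+00,  1.16417614e-01,  1.44219985e+00, -5.85751594e-06,
        1.58399554e+00, -3.77879462e-02]), 'dq': array([-5.38017786e-05, -1.03631829e-03, -3.14288302e-03, -1.37879596e-03,
       -1.41076070e-03, -9.68605143e-04]), 'joint_torque': array([ 3.21563879e-03, -7.33662128e+01, -6.33785748e+01,  1.08502475e-04,
        5.28554170e-03, -5.08810751e-05]), 'ee_pos': array([ 0.28371828, -0.61248305,  0.40404881]), 'eef_rot': array([[ 9.07374776e-01,  4.20322324e-01, -3.98992783e-04],
       [ 4.20322512e-01, -9.07374291e-01,  9.39113312e-04],
       [ 3.26944965e-05, -1.01983338e-03, -9.99999479e-01]]), 'contact_force': array([-0.03004254, -0.18485123, -0.07649688]), 'moment': array([-0.00702177, -0.01327069,  0.04889714]), 'grip_force': 0.0, 'width': 0.0854219889041821}
```

View pics/top1.png

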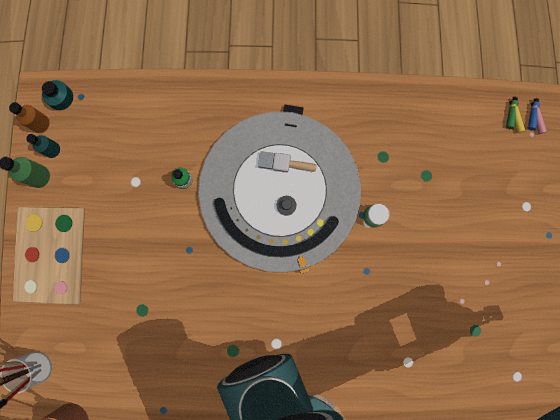

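```bash
cat >> h.py <<'E'
def ortho(n,im,x0,x1,y0,y1,z,s):
    # rows: x from x1 down to x0; cols: y from y1 down to y0; s m/px
    p,f=K(n); R=np.array(p["attitude"]).reshape(3,3)
    X,Y=np.meshgrid(np.arange(x1,x0,-s),np.arange(y1,y0,-s),indexing="ij")
    P=(np.stack([X,Y,0*X+z],-1)-p["xyz"])@R
    a=P[...,:2]/P[...,2:]; a=a*(1+p["k1"]*(a**2).sum(-1,keepdims=True))*f
    return cv2.remap(im,(a[...,0]+p["cx"]).astype(np.float32),(a[...,1]+p["cy"]).astype(np.float32),cv2.INTER_CUBIC)
E
python3 - <<'E'
from h import *
p,f=K("top")
for uv in((279,191),(199,191),(360,191),(302,264)): print(uv,atz(p,f,*uv,.022).round(4))
c=atz(p,f,280,191,.022)
im=cv2.imread("pics/top1.png")
o=ortho("top",im,c[0]-.23,c[0]+.23,c[1]-.3,c[1]+.3,.027,.00077); print(o.shape,c)
cv2.imwrite("pics/o1.png",o)
E
```

```text
(279, 191) [0.6269 0.0412 0.022 ]
(199, 191) [0.6239 0.2361 0.022 ]
(360, 191) [ 0.6303 -0.1578  0.022 ]
(302, 264) [ 0.4506 -0.0164  0.022 ]
(598, 780, 3) [0.62689668 0.03875234 0.022     ]
```

View pics/o1.png

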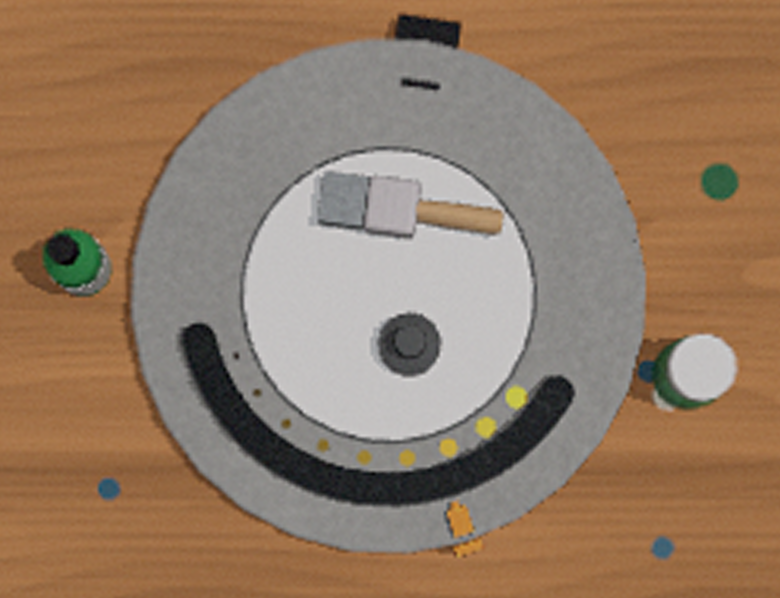

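The disc centre is at ortho (388,295), with its -x about 8.7° left of straight down. The track's dim end is at the left (205,366), and the pointer is at (460,525), about 17° right of down. That puts the pointer roughly 86° of arc from dim_end. I'll move above the dim end with the fingers shut.

Request:
carry_out([
  [1,[0,0,0],1],
  [1,[0.6,-0.8,0],0],
  [1,[0.6,-0.8,0],0],
  [1,[0.6,-0.8,0],0],
  [1,[0.6,-0.8,0],0],
], force=20)

```text
time: 0.6
ee_pos: [0.3387, -0.4607, 0.4043]
eef_rot: [[0.957, 0.29, -0.0], [0.29, -0.957, 0.0], [-0.0, -0.001, -1.0]]
contact_force: [0.7, 0.3, 0.1]
width: 0.0121
grip_force: 0.0
```

Request:
carry_out([
  [1,[0.6,-0.8,0],0],
  [1,[0.6,-0.8,0],0],
  [1,[0.6,-0.8,0],0],
  [1,[0.6,-0.8,0],0],
  [1,[0.6,-0.8,0],0],
])

```text
time: 1.1
ee_pos: [0.407, -0.2727, 0.4045]
eef_rot: [[0.957, 0.29, -0.0], [0.29, -0.957, 0.0], [-0.0, -0.0, -1.0]]
contact_force: [0.7, 0.1, 0.1]
width: -0.0001
grip_force: 0.0
```

Request:
carry_out([
  [1,[0.6,-0.8,0],0],
  [1,[0.6,-0.8,0],0],
  [1,[0.6,-0.8,0],0],
  [1,[0.6,-0.8,0],0],
  [1,[0.6,-0.8,0],0],
])

```text
time: 1.6
ee_pos: [0.4755, -0.0846, 0.4046]
eef_rot: [[0.957, 0.29, 0.0], [0.29, -0.957, -0.0], [0.0, 0.0, -1.0]]
contact_force: [0.2, -0.6, -0.2]
width: 0.0
grip_force: 0.0
```

```bash
python3 - <<'E'
from h import *
o=env.observe(); print(o["ee_pos"],o["eef_rot"].round(4),o["width"],o["contact_force"])
p,f=K("wrist");im,d=env.grab_frame("wrist"); cv2.imwrite("pics/w1.png",im);print(p)
E
```

```text
[ 0.47550878 -0.08464787  0.4045986 ] [[ 0.9571  0.2899  0.    ]
 [ 0.2899 -0.9571 -0.    ]
 [ 0.      0.     -1.    ]] 1.232721778448097e-05 [ 0.23744434 -0.56983505 -0.16049818]
{'fovy': 61.10633993988603, 'cx': 277.48841205816785, 'cy': 211.30241078017536, 'k1': -0.09401236483353473, 'xyz': array([ 0.55113531, -0.0617177 ,  0.3738362 ]), 'attitude': array([[ 2.89567177e-01, -9.09581576e-01, -2.98013768e-01],
       [-9.57157683e-01, -2.75221027e-01, -9.00142061e-02],
       [-1.44391803e-04,  3.11311328e-01, -9.50307969e-01]])}
```

View pics/w1.png

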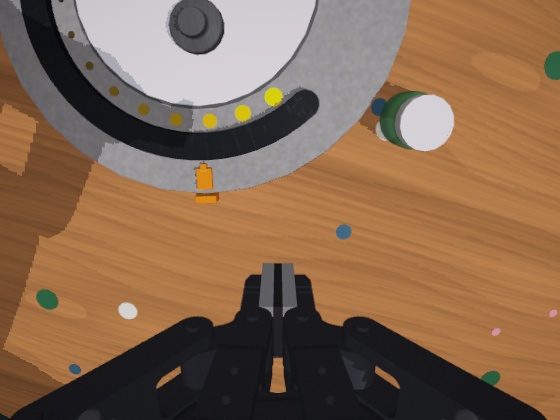

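The wrist view shows the orange pointer (tip at 203,165, outer end at 207,199), the bright end at (318,100) and the shut fingertips at (278,265). I'll shift left to see the whole track in one view.

Request:
carry_out([
  [1,[0.2,-0.9,0],0],
  [1,[0.2,-0.9,0],0],
  [1,[0.2,-0.9,0],0],
  [1,[0,0,0],0],
])

```text
time: 2.05
ee_pos: [0.4666, 0.0269, 0.4046]
eef_rot: [[0.956, 0.293, -0.0], [0.293, -0.956, 0.001], [0.0, -0.001, -1.0]]
contact_force: [0.0, -0.1, 0.8]
width: -0.0
grip_force: 0.0
```

```bash
python3 - <<'E'
from h import *
o=env.observe(); print(o["ee_pos"])
p,f=K("wrist");im,d=env.grab_frame("wrist"); cv2.imwrite("pics/w2raw.png",im)
g=ortho("wrist",im,.41,.81,-.22,.30,.027,.00067); print(g.shape); cv2.imwrite("pics/w2.png",g)
E
```

```text
[0.46655921 0.02691068 0.40457952]
(598, 777, 3)
```

View pics/w2.png

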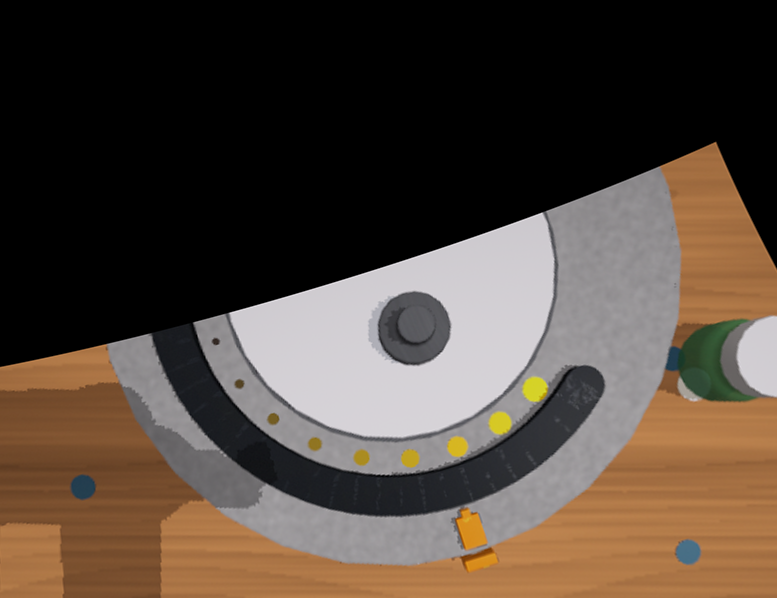

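```bash
python3 - <<'E'
from h import *
from scipy.optimize import least_squares
p,f=K("wrist"); o=np.array(p["xyz"])
def w(u,v,z):
    P=np.array([.81-v*.00067,.30-u*.00067,.027]); return (o+(P-o)*(z-o[2])/(.027-o[2]))[:2]
def fit(pts,z):
    q=np.array([w(*a,z) for a in pts]); s=least_squares(lambda c:np.hypot(*(q-c[:2]).T)-c[2],[.63,.04,.15]); return s.x,s.fun
for n,pts,z in(("rim",[(681,265),(655,400),(560,515),(400,565),(250,520),(140,405)],.022),("opal",[(556,265),(545,325),(500,398),(392,440),(300,407),(232,315)],.022),("trk",[(575,450),(525,480),(470,503),(390,517),(300,500),(205,423)],.032)):
    x,e=fit(pts,z); print(n,x.round(4),e.round(4))
    for a,zz in(((464.5,512),.027),((473,534),.027),((480,560),.024),((590,368),.032),((604,385),.032),((216,341),.022),((535,389),.022)):
        d=w(*a,zz)-x[:2]; print("  ",a,np.hypot(*d).round(4),np.degrees(np.arctan2(-d[1],-d[0])).round(2))
E
```

```text
rim [0.6237 0.0336 0.1934] [-0.0004 -0.0002  0.0009  0.0004 -0.0019  0.0011]
   (464.5, 512) 0.163 15.94
   (473, 534) 0.1787 16.4
   (480, 560) 0.1978 16.37
   (590, 368) 0.1405 64.47
   (604, 385) 0.1538 62.18
   (216, 341) 0.1301 -71.35
   (535, 389) 0.1194 51.57
opal [0.6274 0.0375 0.1113] [ 0.0007 -0.0014  0.0005  0.0013 -0.0017  0.0006]
   (464.5, 512) 0.1677 16.89
   (473, 534) 0.1835 17.25
   (480, 560) 0.2026 17.14
   (590, 368) 0.1457 63.81
   (604, 385) 0.1591 61.65
   (216, 341) 0.1276 -69.19
   (535, 389) 0.1248 51.35
trk [0.6327 0.0327 0.1675] [ 0.0021 -0.0017 -0.0021  0.0005  0.0024 -0.0012]
   (464.5, 512) 0.1715 14.85
   (473, 534) 0.1872 15.38
   (480, 560) 0.2063 15.45
   (590, 368) 0.1439 61.09
   (604, 385) 0.1575 59.14
   (216, 341) 0.134 -67.81
   (535, 389) 0.1246 48.09
```

Request:
carry_out([
  [1,[0.74,-0.56,0],0],
  [1,[0.74,-0.56,0],0],
  [1,[0.74,-0.56,0],0],
  [1,[0.74,-0.56,0],0],
  [1,[0.74,-0.57,0],0],
])

```text
time: 2.6
ee_pos: [0.5773, 0.1747, 0.4043]
eef_rot: [[0.957, 0.289, -0.0], [0.289, -0.957, -0.0], [-0.0, 0.0, -1.0]]
contact_force: [1.0, -0.4, 0.9]
width: -0.0001
grip_force: 0.0
```

Request:
carry_out([
  [1,[0,0,1],0],
  [1,[0,0,1],0],
  [1,[0,0,1],0],
  [1,[0,0,1],0],
  [1,[0,0,0.5],0],
])

```text
time: 3.1
ee_pos: [0.5756, 0.173, 0.2206]
eef_rot: [[0.957, 0.289, -0.004], [0.289, -0.957, -0.001], [-0.004, 0.0, -1.0]]
contact_force: [0.4, -0.5, -0.7]
width: 0.0001
grip_force: 0.0
```

Request:
carry_out([
  [1,[0,0,0],0],
  [1,[0,0,0],0],
])

```text
time: 3.3
ee_pos: [0.5766, 0.1738, 0.2254]
eef_rot: [[0.957, 0.289, 0.0], [0.289, -0.957, -0.0], [0.0, 0.0, -1.0]]
contact_force: [1.5, 0.8, -0.0]
width: 0.0004
grip_force: 0.0
```

```bash
python3 - <<'E'
from h import *
o=env.observe(); print(o["ee_pos"],o["contact_force"])
a,_=env.grab_frame("wrist"); b,_=env.grab_frame("scene")
b=cv2.resize(b[80:380,60:460],None,fx=1,fy=1)
cv2.imwrite("pics/d1.png",np.hstack([cv2.resize(a,(400,300)),b]))
o=env.observe(); print(o["ee_pos"],o["contact_force"])
E
```

```text
[0.57657837 0.17376767 0.22537308] [ 1.51913193  0.76263276 -0.03812963]
[0.57670159 0.17416613 0.22656745] [ 0.02440581 -0.47125627 -0.1696055 ]
```

View pics/d1.png

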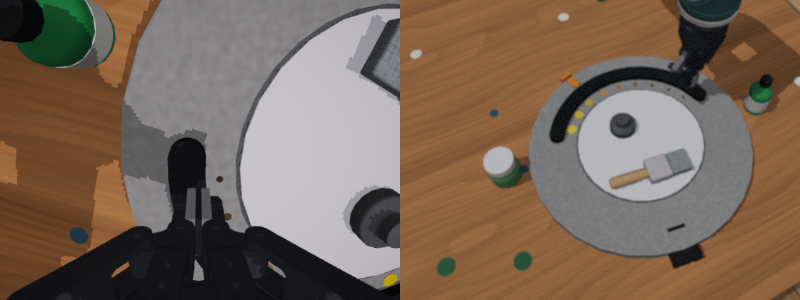

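The fingertips (half-scale 198,188) hover just short of the track's dim-end cap (187,137), clear of the bottle. I'll measure the centre line relative to the fingertips with the same camera.

```bash
python3 - <<'E'
from h import *
p,f=K("wrist"); o=env.observe(); print(o["ee_pos"],o["ee_pos"]+.173*o["eef_rot"][:,2])
for n,uv,z in(("tip",(277,263),o["ee_pos"][2]-.173),("L",(235,224),.032),("R",(288,224),.032),("cap",(262,192),.032)):
    q=atz(p,f,*uv,z); d=q[:2]-[.629,.0385]; print(n,q.round(4),np.hypot(*d).round(4),np.degrees(np.arctan2(-d[1],-d[0])).round(1))
E
```

```text
[0.57670159 0.17416613 0.22656745] [0.57708859 0.17424891 0.05356791]
tip [0.585  0.1769 0.0536] 0.1453 -72.4
L [0.5891 0.1997 0.032 ] 0.1661 -76.1
R [0.5966 0.1748 0.032 ] 0.1401 -76.6
cap [0.6085 0.1915 0.032 ] 0.1544 -82.4
```

Request:
carry_out([
  [1,[0,-0.15,0.2],0],
  [1,[0,0,0.2],0],
  [1,[0,0,0],0],
  [1,[0,0,0],0],
])

```text
time: 3.8
ee_pos: [0.5743, 0.1803, 0.2085]
eef_rot: [[0.957, 0.29, -0.0], [0.29, -0.957, -0.0], [-0.001, 0.0, -1.0]]
contact_force: [0.3, 0.8, -0.3]
width: 0.0
grip_force: 0.0
```

```bash
python3 - <<'E'
from h import *
for i in range(3):
    o=env.observe(); print(o["ee_pos"],o["contact_force"]); env.grab_frame("top")
E
```

```text
[0.57427016 0.18031584 0.20847199] [ 0.32162525  0.75866375 -0.31281671]
[0.57437053 0.18026065 0.2087887 ] [0.13539599 0.59102627 0.60193537]
[0.57439812 0.18024999 0.20888982] [-0.03595472 -0.2082242   0.8209942 ]
```

Request:
carry_out([
  [1,[0,0,0.08],0],
  [1,[0,0,0.05],0],
  [1,[0,0,0],0],
  [1,[0,0,0],0],
])

```text
time: 4.35
ee_pos: [0.5744, 0.1802, 0.2037]
eef_rot: [[0.957, 0.29, 0.0], [0.29, -0.957, 0.0], [0.0, 0.0, -1.0]]
contact_force: [0.8, 0.3, 3.1]
width: -0.0003
grip_force: 1.2
```

```bash
python3 - <<'E'
from h import *
for i in range(6):
    o=env.observe(); print(o["ee_pos"],o["contact_force"]); env.grab_frame("top")
E
```

```text
[0.57444835 0.1802272  0.20371114] [0.75729555 0.29058005 3.14481698]
[0.57445555 0.18024375 0.20371301] [ 1.78873638 -0.50790803  2.68049562]
[0.5744581  0.18022771 0.20374982] [ 1.07198972 -0.52395015  2.65951067]
[0.57443474 0.18025314 0.20371543] [ 0.97881741 -0.52025535  3.40147372]
[0.57443585 0.18023296 0.20370386] [1.80972947 0.48366686 2.63668957]
[0.57442505 0.18023552 0.20367974] [ 2.20384689 -0.17387545  3.04052858]
```

Contact is light, about 2.9 N. I'll press 1 mm more with the stroke and work out the arc steps in the tool frame.

```bash
python3 - <<'E'
from h import *
o=env.observe(); R=o["eef_rot"][:2,:2]; c=np.array([.629,.040]); d=o["ee_pos"][:2]-c
a0=np.arctan2(-d[1],-d[0]); print(np.hypot(*d),np.degrees(a0))
a=np.linspace(a0,np.radians(17.1),21); r=np.full(21,.15); P=c-np.c_[r*np.cos(a),r*np.sin(a)]; P[0]=o["ee_pos"][:2]
print((np.diff(P,axis=0)@R/.04).round(3).tolist()); print(P[5::5].round(4))
E
```

```text
0.15047175668151433 -68.73098516236688
[[-0.278, 0.044], [-0.276, 0.053], [-0.271, 0.073], [-0.265, 0.093], [-0.257, 0.113], [-0.248, 0.132], [-0.237, 0.15], [-0.225, 0.167], [-0.212, 0.184], [-0.198, 0.199], [-0.182, 0.213], [-0.166, 0.227], [-0.149, 0.238], [-0.13, 0.249], [-0.111, 0.258], [-0.092, 0.265], [-0.072, 0.272], [-0.051, 0.276], [-0.03, 0.279], [-0.009, 0.281]]
[[ 0.5272  0.1502]
 [ 0.494   0.1053]
 [ 0.4794  0.0514]
 [ 0.4856 -0.0041]]
```

Request:
carry_out([
  [1,[-0.28,0.045,0.025],0],
  [1,[-0.275,0.055,0],0],
  [1,[-0.27,0.075,0],0],
  [1,[-0.265,0.095,0],0],
  [1,[-0.255,0.115,0],0],
])

```text
time: 5.15
ee_pos: [0.5264, 0.1493, 0.2026]
eef_rot: [[0.957, 0.29, 0.0], [0.29, -0.957, 0.0], [0.0, -0.0, -1.0]]
contact_force: [1.9, 1.3, 3.2]
width: -0.0
grip_force: 1.6
```

Request:
carry_out([
  [1,[-0.245,0.13,0],0],
  [1,[-0.235,0.15,0],0],
  [1,[-0.225,0.165,0],0],
  [1,[-0.21,0.185,0],0],
  [1,[-0.195,0.2,0],0],
])

```text
time: 5.65
ee_pos: [0.4939, 0.1044, 0.2025]
eef_rot: [[0.957, 0.29, -0.0], [0.29, -0.957, 0.0], [-0.0, -0.0, -1.0]]
contact_force: [0.7, 2.4, 2.8]
width: 0.0001
grip_force: 1.7
```

Request:
carry_out([
  [1,[-0.18,0.215,0],0],
  [1,[-0.165,0.225,0],0],
  [1,[-0.15,0.24,0],0],
  [1,[-0.13,0.25,0],0],
  [1,[-0.11,0.26,0],0],
])

```text
time: 6.15
ee_pos: [0.4799, 0.0502, 0.2025]
eef_rot: [[0.957, 0.29, -0.0], [0.29, -0.957, 0.0], [-0.0, -0.0, -1.0]]
contact_force: [0.1, 2.2, 3.5]
width: -0.0001
grip_force: 1.7
```

Request:
carry_out([
  [1,[-0.09,0.265,0],0],
  [1,[-0.075,0.27,0],0],
  [1,[-0.055,0.275,0],0],
  [1,[-0.03,0.27,0],0],
  [1,[0,0,0],0],
])

```text
time: 6.65
ee_pos: [0.4833, 0.0056, 0.2025]
eef_rot: [[0.957, 0.289, -0.0], [0.289, -0.957, -0.001], [-0.0, 0.001, -1.0]]
contact_force: [-0.1, -2.4, 3.0]
width: 0.0
grip_force: 1.7
```

```bash
python3 - <<'E'
from h import *
o=env.observe(); print(o["ee_pos"],o["contact_force"])
a,_=env.grab_frame("wrist"); b,_=env.grab_frame("scene"); t,_=env.grab_frame("top")
print(env.observe()["ee_pos"])
cv2.imwrite("pics/e1.png",np.hstack([cv2.resize(a,(400,300)),cv2.resize(b[120:270,100:300],(400,300),interpolation=2)]))
cv2.imwrite("pics/e2.png",t)
E
```

```text
[0.48333535 0.00559228 0.2024727 ] [-0.07087317 -2.39862721  2.96860637]
[0.48316449 0.00680069 0.20248982]
```

View pics/e1.png

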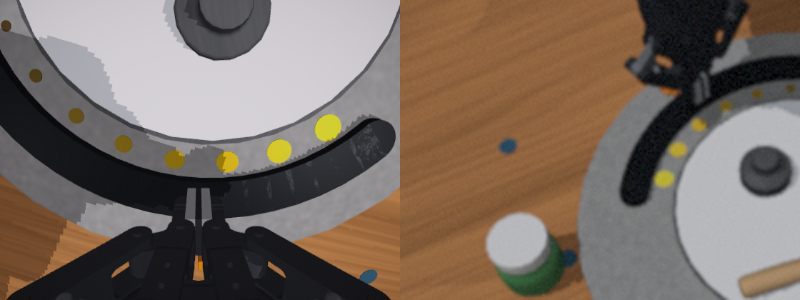

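The fingertips are on the track (half-scale 199,190). The dots at 175 and 228 put the pointer's line at about x=214, so roughly 10 mm remain, which agrees with the pose.

Request:
carry_out([
  [1,[-0.01,0.14,0],0],
  [1,[0,0.13,0],0],
  [1,[0,0,0],0],
  [1,[0,0,0],0],
  [1,[0,0,0],0],
])

```text
time: 7.3
ee_pos: [0.4859, -0.0036, 0.2026]
eef_rot: [[0.957, 0.29, 0.0], [0.29, -0.957, -0.001], [0.0, 0.001, -1.0]]
contact_force: [0.1, -2.8, 3.6]
width: -0.0
grip_force: 1.6
```

```bash
python3 - <<'E'
from h import *
a,_=env.grab_frame("wrist"); t,_=env.grab_frame("top")
g=ortho("top",t,.38,.86,-.26,.34,.027,.001)
cv2.imwrite("pics/f1.png",np.hstack([cv2.resize(a,(400,300)),cv2.resize(g,(400,320))[:300]]))
o=env.observe(); print(o["ee_pos"],o["contact_force"],o["time"])
E
```

```text
[ 0.48585843 -0.00353244  0.20254394] [ 1.14332512 -2.59760041  3.4046063 ] 7.4
```

View pics/f1.png

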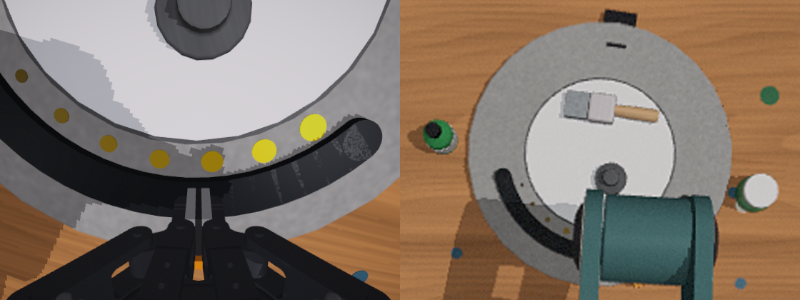

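The tips (199,190) now sit three quarters of the way between the dots at 160 and 212, level with the pointer. The force is light and nothing else has moved, so I'm handing in.

```bash
python3 -c "
from plant import env
print(env.job_done())"
```

```text
the job is handed in; nothing more can be done
None
```

I slid the fingertips along the track in one unbroken, lightly pressed stroke from the dim end and stopped level with the orange pointer. They are still resting on the track at about 3.4 N, and the job was handed in at 7.4 s; no verdict came back.

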